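Slide the rattan-look bin up its sloped rack and turn the keeper behind it

ROBOT

A 7-joint arm with a two-finger parallel gripper is mounted at the origin on the work surface. World frame = base frame: x ahead of the robot, y to its left, z up, the work surface at z = 0. Lengths are in m, angles in degrees, forces in N, time in s.
With the tool pointing down it reaches from about 0.425 to 0.875 m from the base axis. Payload 4.7 kg.
Tool frame: the origin (TCP) lies midway between the tips of the shut fingers; the grasp point (between the pads) lies 19 mm behind it (env.grip_depth is the distance from the TCP to the grasp point, in m); z points along the fingers, y is the line along which they close (so a half turn about z gives the same grasp; the last joint's range is limited). The gripper opens to 87 mm and grips with 3 to 60 N. Pads are 19 mm wide; open, the fingers measure 117 mm over their backs; the gripper's body (75 mm by 190 mm) begins 51 mm behind the grasp point.
Start: joints at [-68.291, 18.392, -4.016, 83.108, 1.295, 78.541, -3.26], TCP at [0.232, 0.607, 0.223] pointing down, gripper open.
Joint ranges: [-163.93, 163.93], [-17.29, 119.83], [-79.2, 71.16], [3.27, 140.29], [-89.18, 269.18], [5.43, 117.66], [-154.24, 154.24]. Speed limits (degrees/s): [147.25, 147.25, 180, 180, 180, 180, 180].

INTERFACE

Orientations are given as [roll, pitch, yaw] about the fixed x, y, z axes, in that order (R = Rz(yaw) Ry(pitch) Rx(roll)).
In Python, from cell import get_obs, optics, env, nets gives the robot as it stands.
- The arm moves only by the shell command python3 -m creep 'ROWS' [FORCE]. ROWS is JSON, a list of rows, each an object of numbers: "wx", "wy", "wz": the turn, a rotation vector about the tool's x, y, z in degrees; "tx", "ty", "tz": the shift along the tool's x, y, z in mm; "gripper": the opening, from -1 (shut) to 1 (fully open). A call has 1 to 5 rows; each row is the pose to reach, as a shift and turn from the pose commanded when the call began, along the tool's axes at that moment; what a row does not reach only later rows make up. A row lasts 1/12 s, in which the tool goes at most 41.7 mm and 7.16 degrees, less where a joint would pass 70% of its speed; a pose out of reach is approached as far as the arm can. A call with a gripper value outside its range is refused whole. The fingers move at their own pace and stop on an object; FORCE is the grip in N (left out, the last holds). Time passes only in rows, so rows that repeat a pose let the fingers close. It gives the time, the measured TCP pose, the force, the opening and the grip force at its end, in the units of the state.
- get_obs(): the state, without advancing time (a new reading comes with each control period).
- optics.read_camera(name): name is "scene" or "top"; returns (picture, depth): 400x640x3 uint8, red, green, blue; 400x640 float32, m along the optical axis (not along the pixel's ray), 0 where there is no reading.
- optics.camera_info(name): a dict with "fovy" (degrees; the focal length in pixels is half the picture's height over the tangent of half this angle, whatever the lens; pixels are square), "cx", "cy" (the principal point, pixels), "R" (3x3) and "t" (3): a world point X has camera coordinates R X + t. Camera axes: x right, y down, z forward; pixel columns grow to the right and rows downward; lengths in m; the calibration is good to about 2 mm. A picture is of the moment at which its call begins. camera_info takes no time and is no camera call.
- env.sign_off(): hands the job in; it is judged then, once.
Trained networks look in the newest picture that a camera, given by its name, has taken for a name from the list of things; names that differ only in an ending like _2 or _b are one class to them, and where a whole thing is asked for, a point or a joint stands for the part that bears it (a point fixed in the world has none). Each returns a list of dicts, best first, with "confidence" (0 to 1); they miss things now and then, are a little off and sometimes report something else, mostly with a low value. They report only what shows in the picture. A call takes as long as a camera call. They do not tell look-alikes from the thing itself.
- nets.look_for(query, camera): "point" ([x, y, z] in m, in world coordinates, good to about 4 mm: the middle of the surface that is visible of it).
- nets.place_of(query, camera): "point" ([x, y, z] in m, in world coordinates, good to about 4 mm: a listed point, or the origin of a listed thing).
The state is a dict: "time_s": time; "qpos": joint angles; "joint_velocities": joint speeds; "effort": joint torques, N m; "tool_pos": TCP position; "tool_rot": TCP orientation; "force": force on the tool from outside, world axes, zero at the start; "wrist_torque": the same for the moment, N m; "grip_width": finger opening in m; "grasp_force": force on a finger pad.
Only numpy, scipy, OpenCV 4.12 (cv2) and the standard library are available. Lean on these libraries where they do the work, as an engineer would, in place of code of your own. Each camera call takes 0.05 s, during which the arm holds its last target. There are 200 camera calls.

TASK

The small rattan-look bin is loaded, so do not lift it: slide it up the sloped rack, in between the two side cheeks, and press it home until you feel it bear squarely on the buffer strip of the stop at the top, gently, without ramming it. Then swing the black turn-button keeper right across behind the bin so that it cannot slide back, and leave the bin resting there. Leave the other things on the shelf where they stand.

Things in the scene. Friction and masses are not known exactly. Their poses are not given: they have to be found in the camera images.
- bed: fixed white sloped bed of the small oak-cheeked rack, 360 x 190 mm, rising at 8 degrees away from the robot. Origin: mid-width on its upper surface, at the foot of the stop board's face. x points up along the slope, y left across it, z square to it. The surface is z = 0, from x = -0.340 (low end) to +0.020
- mouth (a point): mid-width on the bed where the straight cheeks begin, at bed x = -0.160. Cheeks: two rails 32 mm high, 17 mm thick, from here up to the stop, inner faces at bed y = +0.069 and -0.069 (4 mm clearance to the bin on each side); below here they flare outwards to about y = +-0.084 at x = -0.200
- stop: fixed stop board across the top of the bed, 170 x 42 mm high; origin and axes as bed, its face at x = 0. It carries a black buffer strip (110 mm wide, bed z 11 to 33 mm) on two set-screws; the strip's face stands 8 to 18 mm in front of the board, as somebody set it: this is not reported and must be found by feel. It is firm: the push rises sharply once the bin bears on it
- bin: loose brown rattan-look plastic bin holding cartons, 120 (x) x 130 (y) x 65 mm high (z), walls 6 mm, 0.4 to 0.85 kg. Origin: centre of the underside. x points to its leading (uphill) face; its flat near face is at x = -0.060. Sliding it up takes about 2 to 10 N; friction keeps it where it is left. Starts low on the bed, below the mouth, a little askew and off-centre
- bin_back (a point): middle of the lower edge of the bin's leading face: at x = +0.060, y = 0, z = 0 of the bin. With the bin home it lies at x = -0.008 to -0.018 of stop, as the buffer is set
- keeper (a joint): angle (rad) about the bed's normal of the black plastic turn-button keeper on top of the right-hand (-y) cheek, held by friction (0.04 N m). 0: points down the slope (bed -x); negative: turned outwards; +1.571 (end of travel): right across the track, pointing to bed +y, its edge then 3 to 13 mm behind the near face of a bin that is home. Starts at -0.6 to -0.15
- keeper_pivot (a point): pivot of the keeper: in bed at x = -0.149, y = -0.0775, z = 0.038 (mid-thickness of its arm)
- keeper_tip (a point): on the keeper, 60 mm from the pivot at mid-thickness of its arm. The arm is 16 mm wide with round ends, ends 8 mm beyond this point, and is 8 mm thick (bed z = 0.034 to 0.042); a thumb rib 8 mm wide stands on it from 22 to 62 mm from the pivot, up to bed z = 0.056
- canister: bystander: lidded stainless steel canister, 100 mm across, 145 mm high. Origin: centre of the underside
- pen_pot: bystander: white ceramic pen pot, 76 mm across, 95 mm high, pens to 150 mm. Origin: centre of the underside
- dispenser: bystander: heavy black tape dispenser, 165 x 66 mm, 84 mm high. Origin: centre of the underside, long side along its x
- tape_roll: bystander: brown tape roll lying flat, 100 mm across, 48 mm high. Origin: centre of the underside
Things that resemble listed ones, but are neither listed nor needed, are in the scene too. What is shaped like the bin but yellow is not meant.

How it is judged (in metres and radians):
On the way, in this order (a step that is already met when the one before it is completed fails the run):
1. the bin is pressed home: square, and bearing on the stop's buffer with at least 4 N, for 0.2 s (x of bin_back in the frame of stop above -0.02 m and angle between the x axis of bin and the x axis of bed, either way round below 0.03 rad and contact force between bin and stop above 4 N), for 0.2 s.
2. the keeper is turned across behind the bin (value of joint keeper above 1.4 rad), for 0.2 s.
At the end, for the whole second after the job is handed in: the bin rests flat on the bed between the cheeks, at rest, its leading face no more than 20 mm from the stop board (that is up at the buffer, wherever this is set) and square to it within 0.03 rad; the keeper is turned across behind it (above 1.4 rad) (x of bin_back in the frame of stop above -0.02 m and angle between the x axis of bin and the x axis of bed, either way round below 0.03 rad and z of bin in the frame of bed below 0.004 m and value of joint keeper above 1.4 rad and linear speed of bin below 0.01 m/s); the robot touches nothing.
It fails at once if the bin is rammed or pressed on the stop with more than 18 N (contact force between bin and stop above 18 N).
It fails at once if the bin is lifted more than 12 mm off the bed (z of bin in the frame of bed above 0.012 m).
It fails at once if another thing on the shelf is moved more than 15 mm (distance of any of canister, pen_pot, dispenser, tape_roll from where it was at the start of the episode above 0.015 m).
It also fails if it takes over 72 s, if anything falls off the work surface, if the arm or the gripper's body presses on something with over 40 N, if the wrist force passes 120 N, or if a joint passes its speed limit or range.

## Working session

There is one attempt and no reset: what is moved stays moved. The work goes in short steps, Python scripts to look and compute and a shell command to move; the robot and the scene stay as the last step left them, time stands still between calls to the robot, and variables do not carry over. Pictures are saved under pics/ and viewed, at most 10 in all, crops included, and the job is handed in when it is done.

```bash
ls; mkdir -p pics; python3 - <<'E'
from cell import get_obs, optics, env, nets
import cv2
for c in ("scene","top"):
    p,d=optics.read_camera(c); cv2.imwrite(f"pics/{c}0.png",p[:,:,::-1])
    i=optics.camera_info(c); print(c,i)
    for q in ("bin","bin_back","mouth","stop","keeper_pivot","keeper_tip","bed","canister","pen_pot","dispenser","tape_roll"):
        print(q,[( [round(x,3) for x in r["point"]],round(r["confidence"],2)) for r in nets.place_of(q,c)[:3]])
o=get_obs();print(o["time_s"],o["tool_pos"],o["tool_rot"],o["force"])
E
```

```text
pics
scene {'fovy': 54.48271540372896, 'cx': 315.4598263924933, 'cy': 201.69115317730484, 'R': array([[ 0.70643572,  0.70775227, -0.00594143],
       [ 0.53020436, -0.53474166, -0.65797774],
       [-0.46886237,  0.4616688 , -0.75301394]]), 't': array([-0.41472826, -0.24363542,  1.37665311])}
bin [([0.631, 0.229, 0.064], 0.8), ([0.53, 0.003, 0.027], 0.74), ([0.653, 0.397, 0.002], 0.68)]
bin_back [([0.59, 0.181, 0.064], 0.83), ([0.577, -0.087, 0.068], 0.75), ([0.595, 0.0, 0.033], 0.7)]
mouth [([0.63, -0.002, 0.036], 0.67)]
stop [([0.79, -0.004, 0.061], 0.83)]
keeper_pivot [([0.635, -0.072, 0.078], 0.8)]
keeper_tip [([0.575, -0.085, 0.069], 0.72), ([0.631, -0.004, 0.035], 0.25)]
bed [([0.786, 0.0, 0.056], 0.56)]
canister [([0.434, 0.354, -0.004], 0.73), ([0.636, -0.076, 0.079], 0.3)]
pen_pot [([0.633, -0.075, 0.076], 0.74), ([0.655, 0.397, -0.001], 0.63)]
dispenser [([0.653, -0.366, 0.005], 0.72)]
tape_roll [([0.457, -0.391, -0.002], 0.58)]
top {'fovy': 52.354706247404316, 'cx': 321.2471044008937, 'cy': 201.8470714122995, 'R': array([[ 1.12920016e-03, -9.99990032e-01, -4.31979187e-03],
[... 165 characters left out ...]
238 ])}
bin [([0.536, 0.005, 0.022], 0.92), ([0.326, -0.115, 0.065], 0.79), ([0.628, 0.227, 0.064], 0.63)]
bin_back [([0.592, 0.182, 0.065], 0.84), ([0.353, 0.109, 0.066], 0.63), ([0.316, -0.064, 0.065], 0.59)]
mouth [([0.459, -0.398, 0.002], 0.48)]
stop [([0.788, -0.002, 0.058], 0.6)]
keeper_pivot [([0.633, -0.077, 0.082], 0.64)]
keeper_tip [([0.576, -0.086, 0.071], 0.41)]
bed [([0.793, -0.003, 0.061], 0.74)]
canister [([0.427, 0.355, 0.004], 0.63)]
pen_pot [([0.653, 0.396, 0.0], 0.87)]
dispenser [([0.652, -0.366, 0.0], 0.92)]
tape_roll [([0.459, -0.394, 0.002], 0.94)]
1.2 [0.2319035  0.60724187 0.22258672] [1.79995849e+02 8.39664311e-04 1.59099721e+02] [-1.12193645 -0.08018085  0.0057152 ]
```

View pics/top0.png

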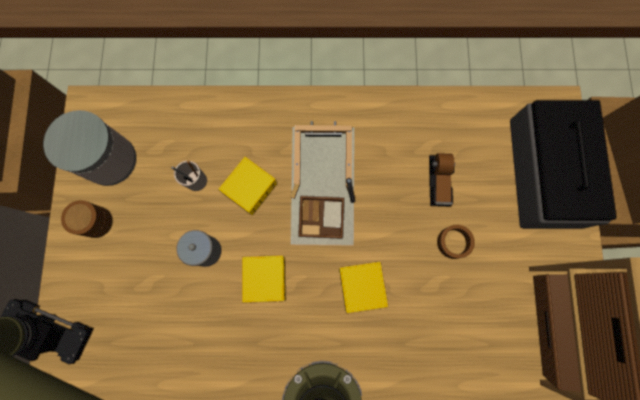

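View pics/scene0.png

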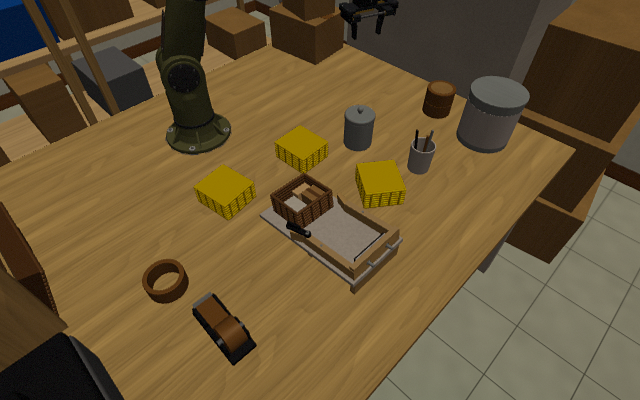

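Top view: rack at px (290–355, 125–245), the brown bin low on it at (321, 217), the keeper at (350, 188), and yellow decoys at (248, 185), (263, 278) and (363, 287). The scene view agrees. Next I'll measure the rack and bin from depth.

```bash
cat > h.py <<'E'
from cell import get_obs, optics, env, nets
import numpy as np, cv2
from scipy.spatial.transform import Rotation as Ro
def cloud(c):
    p,d=optics.read_camera(c); i=optics.camera_info(c)
    f=p.shape[0]/2/np.tan(np.radians(i["fovy"]/2)); v,u=np.mgrid[:400,:640]
    C=np.stack([(u-i["cx"])/f*d,(v-i["cy"])/f*d,d],-1)
    return p,(C-i["t"])@i["R"],d>0
def go(pos,rpy):  # shift mm and rotvec deg in tool axes
    o=get_obs(); R=Ro.from_euler('xyz',o["tool_rot"],degrees=True); T=Ro.from_euler('xyz',rpy,degrees=True)
    print("at",np.round(o["tool_pos"],4),np.round(o["tool_rot"],2),"q",np.round(o["qpos"],0))
    print("shift",np.round(R.inv().apply(np.array(pos)-o["tool_pos"])*1000,1),"turn",np.round((R.inv()*T).as_rotvec(degrees=True),2))
# bed frame, filled in after measuring
def bedframe(o,yaw): 
    return np.array(o),Ro.from_euler('xyz',[0,-8,yaw],degrees=True)
def binpose(c,o,yaw):
    p,X,ok=cloud(c); o,R=bedframe(o,yaw); B=(X-o)@R.as_matrix()
    m=ok&(B[...,2]>.056)&(B[...,2]<.072)&(B[...,0]>-.36)&(B[...,0]<.0)&(abs(B[...,1])<.095)
    q=p.astype(int); m&=(q[...,0]-q[...,2]<110)
    P=B[m]; r=cv2.minAreaRect(P[:,:2].astype(np.float32)*1000); return r,m.sum(),np.median(P[:,2])
E
python3 - <<'E'
from h import *
p,X,ok=cloud("top")
# bed surface pixels between cheeks
m=np.zeros_like(ok); m[142:180,305:340]=1; m&=ok
P=X[m]; A=np.c_[P[:,:2],np.ones(len(P))]; k=np.linalg.lstsq(A,P[:,2],rcond=None)[0]; r=P[:,2]-A@k
g=abs(r)<.004; k=np.linalg.lstsq(A[g],P[g,2],rcond=None)[0]
print("plane",k,np.degrees(np.arctan(k[:2])))
h=X[...,2]-(X[...,:2]@k[:2]+k[2])
def rect(m,n):
    r=cv2.minAreaRect(X[m][:,:2].astype(np.float32)*1000); print(n,m.sum(),np.round(r[0],1),np.round(r[1],1),round(r[2],2),np.round(cv2.boxPoints(r),0).tolist())
reg=ok&(abs(X[...,1])<.1)&(X[...,0]>.42)&(X[...,0]<.84)
rect(reg&(h>.058)&(h<.072)&(X[...,0]<.65),"bin")
rect(reg&(h>.038)&(h<.046)&(X[...,0]>.75),"stop")
rect(reg&(h>.026)&(h<.037)&(X[...,0]>.65)&(X[...,1]>.04)&(X[...,0]<.76),"Lcheek")
rect(reg&(h>.026)&(h<.037)&(X[...,0]>.65)&(X[...,1]<-.04)&(X[...,0]<.76),"Rcheek")
rect(reg&(h>.045)&(h<.06)&(X[...,0]<.66)&(X[...,1]<-.065),"keeper rib")
rect(reg&(abs(h)<.005),"bed")
go([.44,0,.2],[180,-10,180]);go([.44,0,.2],[180,10,180])
print(Ro.from_euler('xyz',[180,10,180],degrees=True).as_matrix().round(2))
E
```

```text
plane [ 0.14390666 -0.00289612 -0.05239657] [ 8.18902393 -0.16593481]
bin 505 [537.   -7.5] [151.7 147.9] 87.59 [[460.0, -80.0], [608.0, -86.0], [614.0, 65.0], [466.0, 71.0]]
stop 283 [787.9  -1.2] [166.7  17. ] 89.58 [[779.0, -84.0], [796.0, -85.0], [797.0, 82.0], [780.0, 82.0]]
Lcheek 202 [705.1  77.3] [ 16.5 109.4] 88.77 [[650.0, 70.0], [760.0, 68.0], [760.0, 84.0], [651.0, 87.0]]
Rcheek 208 [705.7 -77.4] [ 15.3 107.8] 89.77 [[652.0, -85.0], [760.0, -85.0], [760.0, -70.0], [652.0, -70.0]]
keeper rib 57 [601.6 -82. ] [67.  14.5] 11.33 [[567.0, -82.0], [570.0, -96.0], [636.0, -83.0], [633.0, -68.0]]
bed 4175 [6.138e+02 4.000e-01] [190.3 386.9] 89.39 [[419.0, -93.0], [806.0, -97.0], [808.0, 93.0], [421.0, 98.0]]
at [0.2319 0.6072 0.2226] [180.    0.  159.1] q [-68.  18.  -4.  83.   1.  79.  -3.]
shift [-411.  -493.1   22.6] turn [  1.83   9.89 -20.84]
at [0.2319 0.6072 0.2226] [180.    0.  159.1] q [-68.  18.  -4.  83.   1.  79.  -3.]
shift [-411.  -493.1   22.6] turn [ -1.82  -9.89 -20.84]
[[-0.98  0.    0.17]
 [ 0.    1.    0.  ]
 [-0.17  0.   -0.98]]
```

```bash
python3 -m creep '[{"tx":-26,"ty":-31},{"tx":-52,"ty":-62},{"tx":-78,"ty":-93},{"tx":-104,"ty":-124},{"tx":-130,"ty":-155}]'
python3 -m creep '[{"tx":-26,"ty":-31},{"tx":-52,"ty":-62},{"tx":-78,"ty":-93},{"tx":-104,"ty":-124},{"tx":-130,"ty":-155}]'
python3 -m creep '[{"tx":-26,"ty":-31},{"tx":-52,"ty":-62},{"tx":-78,"ty":-93},{"tx":-104,"ty":-124},{"tx":-130,"ty":-155}]'
python3 -m creep '[{"wz":-6,"wy":-3},{"wz":-12,"wy":-6,"wx":-1},{"wz":-18,"wy":-9,"wx":-2},{"wz":-20.8,"wy":-10.9,"wx":-2},{"wz":-20.8,"wy":-10.9,"wx":-2,"gripper":0.7}]'
python3 - <<'E'
from h import *
p,X,ok=cloud("top"); cv2.imwrite("pics/t1.png",cv2.resize(p[100:300,200:440,::-1],None,fx=3,fy=3))
h=X[...,2]-(X[...,:2]@[.1439,0]-.0524)
m=(ok&(h>.056)&(h<.075)&(abs(X[...,1]+.003)<.085)&(X[...,0]>.44)&(X[...,0]<.64)).astype(np.uint8)
n,l,s,_=cv2.connectedComponentsWithStats(m); print(s[1:].tolist())
k=1+np.argmax(s[1:,4]); P=X[l==k]; r=cv2.minAreaRect(P[:,:2].astype(np.float32)*1000);print(r,P[:,2].mean())
go([.435,-.001,.13],[180,11,180])
E
```

```text
[[350, 188, 3, 13, 17], [298, 195, 47, 44, 500], [305, 214, 1, 1, 1], [315, 215, 1, 1, 1]]
((522.4766845703125, 3.8359298706054688), (130.03599548339844, 119.27759552001953), 87.47005462646484) 0.08801153660664089
at [0.2319 0.6072 0.2226] [180.    0.  159.1] q [-68.  18.  -4.  83.   1.  79.  -3.]
shift [-406.7 -495.8   92.6] turn [ -2.   -10.88 -20.84]validation failed for argument at $[0]...
validation failed for argument at $[0]...
validation failed for argument at $[0]...
validation failed for argument at $[0]...
```

```bash
python3 -m creep '[{"wx":0,"wy":0,"wz":0,"tx":-26,"ty":-31,"tz":0,"gripper":1}]'
```

```text
time_s: 1.38
tool_pos: [0.2396, 0.5743, 0.2206]
tool_rot: [179.9, -0.3, 159.6]
force: [-0.3, -0.9, -0.6]
grip_width: 0.087
grasp_force: 0.0
```

View pics/t1.png

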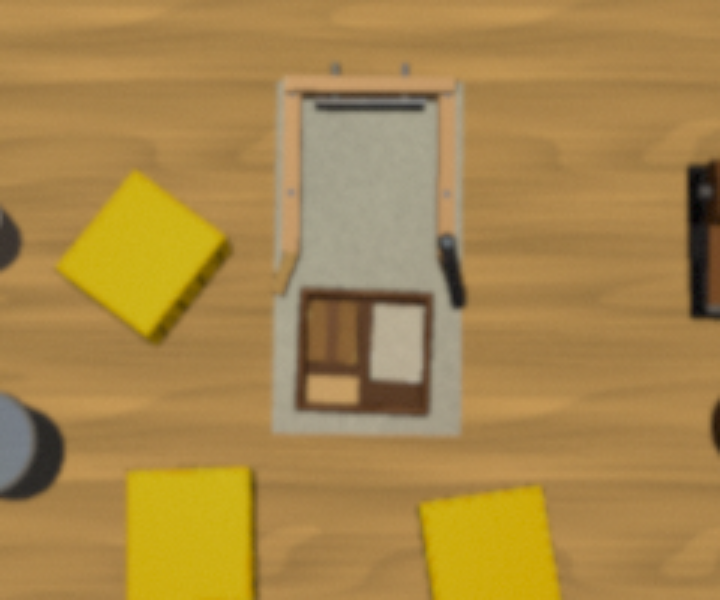

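The crop shows the bin (300–430, 290–412) just below the mouth, slightly left and a little clockwise. The buffer strip is at (370, 105) and the keeper at (453, 270), turned outward. The rows need all the keys.

```bash
for i in 1; do
python3 -m creep '[{"wx":0,"wy":0,"wz":0,"tx":-26,"ty":-31,"tz":0,"gripper":1},{"wx":0,"wy":0,"wz":0,"tx":-52,"ty":-62,"tz":0,"gripper":1},{"wx":0,"wy":0,"wz":0,"tx":-78,"ty":-93,"tz":0,"gripper":1},{"wx":0,"wy":0,"wz":0,"tx":-104,"ty":-124,"tz":0,"gripper":1},{"wx":0,"wy":0,"wz":0,"tx":-130,"ty":-155,"tz":0,"gripper":1}]'
python3 -m creep '[{"wx":0,"wy":0,"wz":0,"tx":-26,"ty":-31,"tz":0,"gripper":1},{"wx":0,"wy":0,"wz":0,"tx":-52,"ty":-62,"tz":0,"gripper":1},{"wx":0,"wy":0,"wz":0,"tx":-78,"ty":-93,"tz":0,"gripper":1},{"wx":0,"wy":0,"wz":0,"tx":-104,"ty":-124,"tz":0,"gripper":1},{"wx":0,"wy":0,"wz":0,"tx":-130,"ty":-155,"tz":0,"gripper":1}]'
python3 -m creep '[{"wx":0,"wy":0,"wz":0,"tx":-26,"ty":-31,"tz":0,"gripper":1},{"wx":0,"wy":0,"wz":0,"tx":-52,"ty":-62,"tz":0,"gripper":1},{"wx":0,"wy":0,"wz":0,"tx":-78,"ty":-93,"tz":0,"gripper":1},{"wx":0,"wy":0,"wz":0,"tx":-104,"ty":-124,"tz":0,"gripper":1},{"wx":0,"wy":0,"wz":0,"tx":-120,"ty":-155,"tz":0,"gripper":1}]'
python3 -m creep '[{"wx":0,"wy":-3,"wz":-6,"tx":0,"ty":0,"tz":0,"gripper":0.7},{"wx":-1,"wy":-6,"wz":-12,"tx":0,"ty":0,"tz":0,"gripper":0.7},{"wx":-2,"wy":-9,"wz":-18,"tx":0,"ty":0,"tz":0,"gripper":0.7},{"wx":-2,"wy":-10.9,"wz":-20.8,"tx":0,"ty":0,"tz":0,"gripper":0.7},{"wx":-2,"wy":-10.9,"wz":-20.8,"tx":0,"ty":0,"tz":0,"gripper":0.7}]'
done; python3 -c "
from h import *
go([.437,.001,.12],[180,11,180])"
```

```text
time_s: 1.8
tool_pos: [0.3117, 0.3759, 0.2227]
tool_rot: [180.0, 0.0, 159.1]
force: [0.8, -0.8, 0.0]
grip_width: 0.0871
grasp_force: 0.0
time_s: 2.22
tool_pos: [0.3778, 0.1847, 0.2229]
tool_rot: [179.9, 0.0, 159.1]
force: [0.9, -0.2, -0.4]
grip_width: 0.0867
grasp_force: 0.0
time_s: 2.63
tool_pos: [0.4354, -0.0037, 0.2231]
tool_rot: [180.0, 0.1, 159.0]
force: [0.4, 0.2, -0.2]
grip_width: 0.0874
grasp_force: 0.0
time_s: 3.05
tool_pos: [0.4339, 0.0003, 0.2248]
tool_rot: [179.6, 10.6, 178.9]
force: [0.3, 0.5, 1.2]
grip_width: 0.0744
grasp_force: 0.0
at [4.339e-01 3.000e-04 2.248e-01] [179.64  10.56 178.92] q [-11. -17.   6. 119.   3.  67.  83.]
shift [1.620e+01 1.000e-01 1.036e+02] turn [ 0.16 -0.44 -1.06]
```

```bash

python3 -m creep '[{"wx":0,"wy":-0.4,"wz":-1,"tx":6,"ty":2,"tz":30,"gripper":0.7},{"wx":0,"wy":-0.4,"wz":-1,"tx":10,"ty":2,"tz":65,"gripper":0.7},{"wx":0,"wy":-0.4,"wz":-1,"tx":16,"ty":2,"tz":100,"gripper":0.7},{"wx":0,"wy":-0.4,"wz":-1,"tx":16,"ty":2,"tz":104,"gripper":0.7},{"wx":0,"wy":-0.4,"wz":-1,"tx":16,"ty":2,"tz":104,"gripper":0.7}]'
python3 -c "
from h import *
go([.440,.003,.034],[180,11,180])"
```

```text
time_s: 3.47
tool_pos: [0.4354, 0.0015, 0.1173]
tool_rot: [179.9, 10.6, 179.7]
force: [0.4, 0.5, 1.1]
grip_width: 0.074
grasp_force: 0.0
at [0.4354 0.0015 0.1173] [179.88  10.56 179.69] q [-11. -12.   6. 128.   3.  53.  83.]
shift [10.8  1.3 82.7] turn [ 0.06 -0.44 -0.31]
```

```bash

python3 -m creep '[{"wx":0,"wy":-0.4,"wz":-0.3,"tx":4,"ty":1,"tz":28,"gripper":0.7},{"wx":0,"wy":-0.4,"wz":-0.3,"tx":7,"ty":1,"tz":55,"gripper":0.7},{"wx":0,"wy":-0.4,"wz":-0.3,"tx":11,"ty":1,"tz":82,"gripper":0.7},{"wx":0,"wy":-0.4,"wz":-0.3,"tx":11,"ty":1,"tz":82,"gripper":0.7},{"wx":0,"wy":-0.4,"wz":-0.3,"tx":11,"ty":1,"tz":82,"gripper":0.7}]'
python3 - <<'E'
from h import *
go([.440,.003,.034],[180,11,180])
o=np.array([.787,-.0005,.0608])
print(binpose("top",o,0))
p,_=optics.read_camera("scene"); cv2.imwrite("pics/s2.png",cv2.resize(p[120:300,180:420,::-1],None,fx=3,fy=3))
E
```

```text
time_s: 3.88
tool_pos: [0.4425, 0.0034, 0.0375]
tool_rot: [179.9, 11.2, -180.0]
force: [-0.1, 0.3, -0.2]
grip_width: 0.074
grasp_force: 0.0
at [0.4425 0.0034 0.0375] [ 179.91   11.22 -179.95] q [-12.  -4.   7. 133.   2.  41.  84.]
shift [ 3.1 -0.4  3. ] turn [0.1  0.22 0.05]
(((-257.60369873046875, -9.762741088867188), (142.35934448242188, 175.55699157714844), 8.319622039794922), np.int64(496), np.float64(0.06383165927551672))
```

View pics/s2.png

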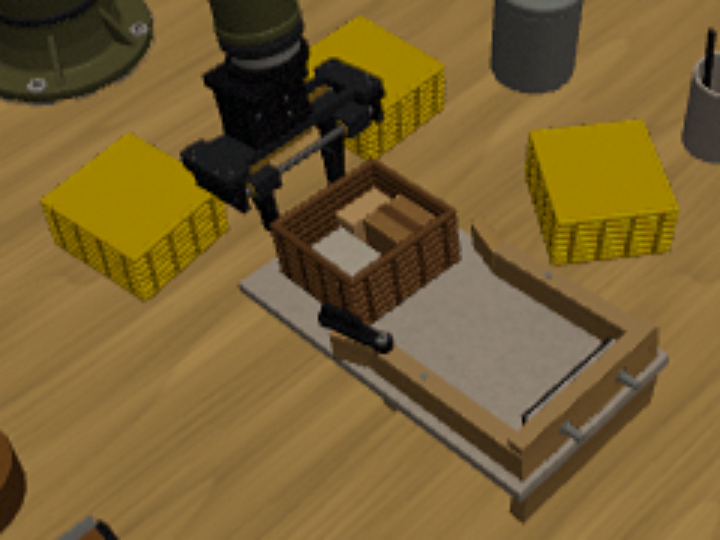

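The scene crop shows both fingers, at (270, 195) and (335, 160), standing behind the bin's near face and clear of it. I'll start pushing up the slope.

```bash

python3 -m creep '[{"wx":0,"wy":0.2,"wz":0,"tx":-3,"ty":0,"tz":2,"gripper":0.7},{"wx":0,"wy":0.2,"wz":0,"tx":-6,"ty":0,"tz":4,"gripper":0.7},{"wx":0,"wy":0.2,"wz":0,"tx":-9,"ty":0,"tz":5,"gripper":0.7},{"wx":0,"wy":0.2,"wz":0,"tx":-12,"ty":0,"tz":5,"gripper":0.7},{"wx":0,"wy":0.2,"wz":0,"tx":-14,"ty":0,"tz":5,"gripper":0.7}]'
python3 -m creep '[{"wx":0,"wy":0,"wz":0,"tx":-2,"ty":0,"tz":0,"gripper":0.7},{"wx":0,"wy":0,"wz":0,"tx":-4,"ty":0,"tz":0,"gripper":0.7},{"wx":0,"wy":0,"wz":0,"tx":-6,"ty":0,"tz":0.3,"gripper":0.7},{"wx":0,"wy":0,"wz":0,"tx":-8,"ty":0,"tz":0.4,"gripper":0.7},{"wx":0,"wy":0,"wz":0,"tx":-10,"ty":0,"tz":0.5,"gripper":0.7}]'
python3 -m creep '[{"wx":0,"wy":0,"wz":0,"tx":-2,"ty":0,"tz":0,"gripper":0.7},{"wx":0,"wy":0,"wz":0,"tx":-4,"ty":0,"tz":0,"gripper":0.7},{"wx":0,"wy":0,"wz":0,"tx":-6,"ty":0,"tz":0.3,"gripper":0.7},{"wx":0,"wy":0,"wz":0,"tx":-8,"ty":0,"tz":0.4,"gripper":0.7},{"wx":0,"wy":0,"wz":0,"tx":-10,"ty":0,"tz":0.5,"gripper":0.7}]'
cat >> h.py <<'E'
def binrect():
    p,X,ok=cloud("top"); h=X[...,2]-(X[...,:2]@[.1439,0]-.0524)
    m=(ok&(h>.058)&(h<.072)&(abs(X[...,1]+.001)<.074)&(X[...,0]>.44)&(X[...,0]<.76)&(p[...,0].astype(int)-p[...,2]<120)).astype(np.uint8)
    # gripper is dark grey: keep brownish rim
    q=p.astype(int); m[(q[...,0]-q[...,2]<12)&(q.sum(-1)<150)]=0
    n,l,s,_=cv2.connectedComponentsWithStats(m,connectivity=8); k=1+np.argmax(s[1:,4])
    r=cv2.minAreaRect(X[l==k][:,:2].astype(np.float32)*1000); print("bin rect",np.round(r[0],1),np.round(r[1],1),round(r[2],2)); return p
E
python3 -c "
from h import *
go([.47,.003,.034],[180,11,180]);binrect()"
```

```text
time_s: 4.4
tool_pos: [0.4569, 0.003, 0.0345]
tool_rot: [179.9, 11.0, 180.0]
force: [-2.9, 0.3, 1.5]
grip_width: 0.074
grasp_force: 1.8
time_s: 4.82
tool_pos: [0.4637, 0.0024, 0.0343]
tool_rot: [179.9, 10.7, 180.0]
force: [-6.7, 0.3, 3.5]
grip_width: 0.0741
grasp_force: 3.3
time_s: 5.23
tool_pos: [0.4745, 0.0029, 0.0359]
tool_rot: [179.9, 10.8, -180.0]
force: [-4.7, -0.1, -1.1]
grip_width: 0.074
grasp_force: 2.1
at [0.4745 0.0029 0.0359] [ 179.93   10.79 -179.99] q [-12.   0.   7. 128.   1.  41.  85.]
shift [4.8 0.1 1.1] turn [ 0.07 -0.21  0.01]
bin rect [549.6   4.6] [127.5  92.3] 89.88
```

```bash

python3 -m creep '[{"wx":0,"wy":0,"wz":0,"tx":-2,"ty":-0.5,"tz":0.1,"gripper":0.7},{"wx":0,"wy":0,"wz":0,"tx":-4,"ty":-1,"tz":0.2,"gripper":0.7},{"wx":0,"wy":0,"wz":0,"tx":-6,"ty":-1.5,"tz":0.3,"gripper":0.7},{"wx":0,"wy":0,"wz":0,"tx":-8,"ty":-2,"tz":0.4,"gripper":0.7},{"wx":0,"wy":0,"wz":0,"tx":-10,"ty":-2.5,"tz":0.5,"gripper":0.7}]'
python3 -m creep '[{"wx":0,"wy":0,"wz":0,"tx":-2,"ty":-0.5,"tz":0.1,"gripper":0.7},{"wx":0,"wy":0,"wz":0,"tx":-4,"ty":-1,"tz":0.2,"gripper":0.7},{"wx":0,"wy":0,"wz":0,"tx":-6,"ty":-1.5,"tz":0.3,"gripper":0.7},{"wx":0,"wy":0,"wz":0,"tx":-8,"ty":-2,"tz":0.4,"gripper":0.7},{"wx":0,"wy":0,"wz":0,"tx":-10,"ty":-2.5,"tz":0.5,"gripper":0.7}]'
python3 -c "
from h import *
go([.49,-.0005,.034],[180,11,180]);p=binrect()
cv2.imwrite('pics/t3.png',cv2.resize(p[110:260,260:380,::-1],None,fx=4,fy=4))"
```

```text
time_s: 5.7
tool_pos: [0.4864, 0.0005, 0.0384]
tool_rot: [179.9, 11.0, -180.0]
force: [-3.6, 1.0, -2.6]
grip_width: 0.0742
grasp_force: 1.5
time_s: 6.12
tool_pos: [0.4963, -0.002, 0.0398]
tool_rot: [179.9, 11.0, -180.0]
force: [-3.1, 0.5, -2.1]
grip_width: 0.0743
grasp_force: 1.5
at [ 0.4963 -0.002   0.0398] [ 179.91   11.02 -179.99] q [-11.   2.   8. 126.   0.  41.  87.]
shift [7.3 1.5 4.5] turn [0.09 0.02 0.01]
bin rect [572.9   1.6] [ 92.9 127.6] 0.0
```

View pics/t3.png

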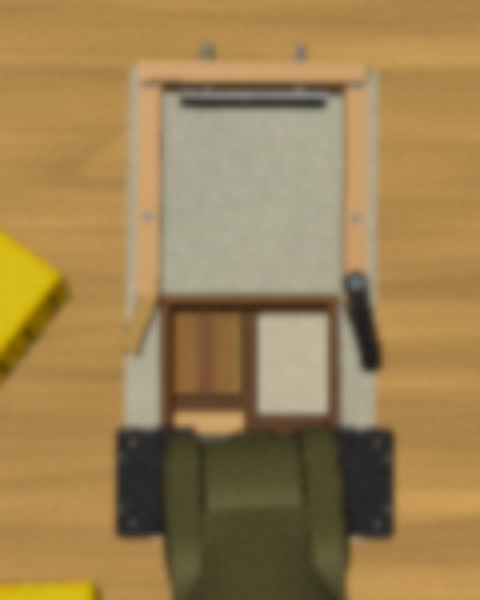

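```bash

python3 -m creep '[{"wx":0,"wy":0,"wz":0,"tx":-3,"ty":-0.5,"tz":0.1,"gripper":0.7},{"wx":0,"wy":0,"wz":0,"tx":-6,"ty":-1,"tz":0.2,"gripper":0.7},{"wx":0,"wy":0,"wz":0,"tx":-9,"ty":-1.5,"tz":0.4,"gripper":0.7},{"wx":0,"wy":0,"wz":0,"tx":-12,"ty":-1.5,"tz":0.6,"gripper":0.7},{"wx":0,"wy":0,"wz":0,"tx":-15,"ty":-1.5,"tz":0.8,"gripper":0.7}]'
python3 -m creep '[{"wx":0,"wy":0,"wz":0,"tx":-3,"ty":0,"tz":0.1,"gripper":0.7},{"wx":0,"wy":0,"wz":0,"tx":-6,"ty":0,"tz":0.3,"gripper":0.7},{"wx":0,"wy":0,"wz":0,"tx":-9,"ty":0,"tz":0.5,"gripper":0.7},{"wx":0,"wy":0,"wz":0,"tx":-12,"ty":0,"tz":0.6,"gripper":0.7},{"wx":0,"wy":0,"wz":0,"tx":-15,"ty":0,"tz":0.8,"gripper":0.7}]'
python3 -m creep '[{"wx":0,"wy":0,"wz":0,"tx":-3,"ty":0,"tz":0.1,"gripper":0.7},{"wx":0,"wy":0,"wz":0,"tx":-6,"ty":0,"tz":0.3,"gripper":0.7},{"wx":0,"wy":0,"wz":0,"tx":-9,"ty":0,"tz":0.5,"gripper":0.7},{"wx":0,"wy":0,"wz":0,"tx":-12,"ty":0,"tz":0.6,"gripper":0.7},{"wx":0,"wy":0,"wz":0,"tx":-15,"ty":0,"tz":0.8,"gripper":0.7}]'
python3 -c "
from h import *
go([.61,-.0005,.056],[180,11,180]);p=binrect()"
```

```text
time_s: 6.58
tool_pos: [0.511, -0.0037, 0.0419]
tool_rot: [179.9, 11.0, 180.0]
force: [-5.0, -0.2, 0.9]
grip_width: 0.0739
grasp_force: 2.5
time_s: 7.0
tool_pos: [0.526, -0.0035, 0.044]
tool_rot: [179.9, 11.0, 180.0]
force: [-5.1, -0.1, 0.8]
grip_width: 0.0738
grasp_force: 2.6
time_s: 7.42
tool_pos: [0.5409, -0.0035, 0.0461]
tool_rot: [179.9, 11.0, -180.0]
force: [-5.3, -1.2, 1.2]
grip_width: 0.0739
grasp_force: 2.7
at [ 0.5409 -0.0035  0.0461] [ 179.91   11.   -180.  ] q [-11.   7.   8. 120.  -1.  42.  88.]
shift [-69.7   3.    3.5] turn [0.09 0.   0.  ]
bin rect [617.3  -1.3] [ 89.8 127.9] 0.2
```

```bash

python3 -m creep '[{"wx":0,"wy":0,"wz":0,"tx":-3,"ty":0,"tz":0.1,"gripper":0.7},{"wx":0,"wy":0,"wz":0,"tx":-6,"ty":0,"tz":0.3,"gripper":0.7},{"wx":0,"wy":0,"wz":0,"tx":-9,"ty":0,"tz":0.5,"gripper":0.7},{"wx":0,"wy":0,"wz":0,"tx":-12,"ty":0,"tz":0.6,"gripper":0.7},{"wx":0,"wy":0,"wz":0,"tx":-15,"ty":0,"tz":0.8,"gripper":0.7}]'
python3 -m creep '[{"wx":0,"wy":0,"wz":0,"tx":-3,"ty":0,"tz":0.1,"gripper":0.7},{"wx":0,"wy":0,"wz":0,"tx":-6,"ty":0,"tz":0.3,"gripper":0.7},{"wx":0,"wy":0,"wz":0,"tx":-9,"ty":0,"tz":0.5,"gripper":0.7},{"wx":0,"wy":0,"wz":0,"tx":-12,"ty":0,"tz":0.6,"gripper":0.7},{"wx":0,"wy":0,"wz":0,"tx":-15,"ty":0,"tz":0.8,"gripper":0.7}]'
python3 -m creep '[{"wx":0,"wy":0,"wz":0,"tx":-3,"ty":0,"tz":0.1,"gripper":0.7},{"wx":0,"wy":0,"wz":0,"tx":-6,"ty":0,"tz":0.3,"gripper":0.7},{"wx":0,"wy":0,"wz":0,"tx":-9,"ty":0,"tz":0.5,"gripper":0.7},{"wx":0,"wy":0,"wz":0,"tx":-12,"ty":0,"tz":0.6,"gripper":0.7},{"wx":0,"wy":0,"wz":0,"tx":-15,"ty":0,"tz":0.8,"gripper":0.7}]'
python3 -m creep '[{"wx":0,"wy":0,"wz":0,"tx":-3,"ty":0,"tz":0.1,"gripper":0.7},{"wx":0,"wy":0,"wz":0,"tx":-6,"ty":0,"tz":0.3,"gripper":0.7},{"wx":0,"wy":0,"wz":0,"tx":-9,"ty":0,"tz":0.5,"gripper":0.7},{"wx":0,"wy":0,"wz":0,"tx":-12,"ty":0,"tz":0.6,"gripper":0.7},{"wx":0,"wy":0,"wz":0,"tx":-15,"ty":0,"tz":0.8,"gripper":0.7}]'
python3 -c "
from h import *
go([.62,-.0005,.056],[180,11,180]);p=binrect()"
```

```text
time_s: 7.88
tool_pos: [0.5556, -0.0035, 0.0482]
tool_rot: [179.9, 11.0, -180.0]
force: [-5.1, 0.1, 3.2]
grip_width: 0.0743
grasp_force: 2.8
time_s: 8.3
tool_pos: [0.5704, -0.0035, 0.0502]
tool_rot: [179.9, 11.0, -180.0]
force: [-6.4, 0.7, 2.8]
grip_width: 0.0738
grasp_force: 2.9
time_s: 8.72
tool_pos: [0.5853, -0.0034, 0.0524]
tool_rot: [179.9, 11.0, -180.0]
force: [-6.4, 0.3, 1.7]
grip_width: 0.0739
grasp_force: 2.9
time_s: 9.13
tool_pos: [0.6002, -0.0035, 0.0544]
tool_rot: [179.9, 11.0, -180.0]
force: [-6.4, -0.1, 3.7]
grip_width: 0.0739
grasp_force: 2.9
at [ 0.6002 -0.0035  0.0544] [ 179.91   10.98 -180.  ] q [-10.  13.   9. 112.  -2.  45.  89.]
shift [-19.8   3.    2.3] turn [ 0.09 -0.02  0.  ]
bin rect [680.5  -1.3] [ 87.3 129.5] 1.17
```

```bash

python3 -m creep '[{"wx":0,"wy":0,"wz":0,"tx":-3,"ty":0,"tz":0.1,"gripper":0.7},{"wx":0,"wy":0,"wz":0,"tx":-6,"ty":0,"tz":0.3,"gripper":0.7},{"wx":0,"wy":0,"wz":0,"tx":-9,"ty":0,"tz":0.5,"gripper":0.7},{"wx":0,"wy":0,"wz":0,"tx":-12,"ty":0,"tz":0.6,"gripper":0.7},{"wx":0,"wy":0,"wz":0,"tx":-15,"ty":0,"tz":0.8,"gripper":0.7}]'
python3 -m creep '[{"wx":0,"wy":0,"wz":0,"tx":-2,"ty":0,"tz":0.1,"gripper":0.7},{"wx":0,"wy":0,"wz":0,"tx":-4,"ty":0,"tz":0.2,"gripper":0.7},{"wx":0,"wy":0,"wz":0,"tx":-6,"ty":0,"tz":0.3,"gripper":0.7},{"wx":0,"wy":0,"wz":0,"tx":-8,"ty":0,"tz":0.4,"gripper":0.7},{"wx":0,"wy":0,"wz":0,"tx":-10,"ty":0,"tz":0.5,"gripper":0.7}]'
python3 -m creep '[{"wx":0,"wy":0,"wz":0,"tx":-0.5,"ty":0,"tz":0,"gripper":0.7},{"wx":0,"wy":0,"wz":0,"tx":-1,"ty":0,"tz":0,"gripper":0.7},{"wx":0,"wy":0,"wz":0,"tx":-1.5,"ty":0,"tz":0.1,"gripper":0.7},{"wx":0,"wy":0,"wz":0,"tx":-2,"ty":0,"tz":0.1,"gripper":0.7},{"wx":0,"wy":0,"wz":0,"tx":-2.5,"ty":0,"tz":0.1,"gripper":0.7}]'
python3 -c "
from h import *
p=binrect()"
```

```text
time_s: 9.6
tool_pos: [0.6149, -0.0034, 0.0565]
tool_rot: [179.9, 11.0, -180.0]
force: [-6.9, 0.3, 2.3]
grip_width: 0.0735
grasp_force: 3.0
time_s: 10.02
tool_pos: [0.6248, -0.0035, 0.0579]
tool_rot: [179.9, 11.0, -180.0]
force: [-6.3, 0.5, 1.6]
grip_width: 0.0739
grasp_force: 2.8
time_s: 10.43
tool_pos: [0.6272, -0.0035, 0.0583]
tool_rot: [179.9, 11.0, -180.0]
force: [-6.2, -0.2, 1.4]
grip_width: 0.0739
grasp_force: 2.6
bin rect [706.4  -1.3] [ 87.3 128.9] 0.57
```

```bash

python3 -m creep '[{"wx":0,"wy":0,"wz":0,"tx":-0.6,"ty":0,"tz":0,"gripper":0.7},{"wx":0,"wy":0,"wz":0,"tx":-1.2,"ty":0,"tz":0,"gripper":0.7},{"wx":0,"wy":0,"wz":0,"tx":-1.8,"ty":0,"tz":0.1,"gripper":0.7},{"wx":0,"wy":0,"wz":0,"tx":-2.4,"ty":0,"tz":0.1,"gripper":0.7},{"wx":0,"wy":0,"wz":0,"tx":-3,"ty":0,"tz":0.1,"gripper":0.7}]'
python3 -m creep '[{"wx":0,"wy":0,"wz":0,"tx":-0.4,"ty":0,"tz":0,"gripper":0.7},{"wx":0,"wy":0,"wz":0,"tx":-0.8,"ty":0,"tz":0,"gripper":0.7},{"wx":0,"wy":0,"wz":0,"tx":-1.2,"ty":0,"tz":0.1,"gripper":0.7},{"wx":0,"wy":0,"wz":0,"tx":-1.6,"ty":0,"tz":0.1,"gripper":0.7},{"wx":0,"wy":0,"wz":0,"tx":-2,"ty":0,"tz":0.1,"gripper":0.7}]'
```

```text
time_s: 10.9
tool_pos: [0.6301, -0.0034, 0.0587]
tool_rot: [179.9, 11.0, -180.0]
force: [-5.4, 0.3, 2.0]
grip_width: 0.0738
grasp_force: 2.6
time_s: 11.32
tool_pos: [0.6321, -0.0035, 0.0589]
tool_rot: [179.9, 11.0, -180.0]
force: [-5.8, -0.1, 1.0]
grip_width: 0.0742
grasp_force: 2.6
```

```bash

python3 -m creep '[{"wx":0,"wy":0,"wz":0,"tx":-0.4,"ty":0,"tz":0,"gripper":0.7},{"wx":0,"wy":0,"wz":0,"tx":-0.8,"ty":0,"tz":0,"gripper":0.7},{"wx":0,"wy":0,"wz":0,"tx":-1.2,"ty":0,"tz":0.1,"gripper":0.7},{"wx":0,"wy":0,"wz":0,"tx":-1.5,"ty":0,"tz":0.1,"gripper":0.7}]'
```

```text
time_s: 11.65
tool_pos: [0.6336, -0.0034, 0.0591]
tool_rot: [179.9, 11.0, -180.0]
force: [-6.3, -0.2, 0.9]
grip_width: 0.074
grasp_force: 2.7
```

```bash

python3 -m creep '[{"wx":0,"wy":0,"wz":0,"tx":-0.3,"ty":0,"tz":0,"gripper":0.7},{"wx":0,"wy":0,"wz":0,"tx":-0.6,"ty":0,"tz":0,"gripper":0.7},{"wx":0,"wy":0,"wz":0,"tx":-0.9,"ty":0,"tz":0,"gripper":0.7},{"wx":0,"wy":0,"wz":0,"tx":-1.2,"ty":0,"tz":0.1,"gripper":0.7}]'
```

```text
time_s: 11.98
tool_pos: [0.6348, -0.0034, 0.0593]
tool_rot: [179.9, 11.0, -180.0]
force: [-6.4, 0.4, 2.0]
grip_width: 0.0741
grasp_force: 3.0
```

```bash

python3 -m creep '[{"wx":0,"wy":0,"wz":0,"tx":-0.3,"ty":0,"tz":0,"gripper":0.7},{"wx":0,"wy":0,"wz":0,"tx":-0.6,"ty":0,"tz":0,"gripper":0.7},{"wx":0,"wy":0,"wz":0,"tx":-0.9,"ty":0,"tz":0,"gripper":0.7},{"wx":0,"wy":0,"wz":0,"tx":-1.2,"ty":0,"tz":0.1,"gripper":0.7}]'
```

```text
time_s: 12.32
tool_pos: [0.636, -0.0035, 0.0594]
tool_rot: [179.9, 11.0, -180.0]
force: [-7.1, 0.3, 2.4]
grip_width: 0.0742
grasp_force: 3.1
```

```bash

python3 -m creep '[{"wx":0,"wy":0,"wz":0,"tx":-0.3,"ty":0,"tz":0,"gripper":0.7},{"wx":0,"wy":0,"wz":0,"tx":-0.6,"ty":0,"tz":0,"gripper":0.7},{"wx":0,"wy":0,"wz":0,"tx":-0.9,"ty":0,"tz":0,"gripper":0.7},{"wx":0,"wy":0,"wz":0,"tx":-1.2,"ty":0,"tz":0.1,"gripper":0.7}]'
```

```text
time_s: 12.65
tool_pos: [0.6371, -0.0035, 0.0596]
tool_rot: [179.9, 11.0, -180.0]
force: [-6.7, -0.8, 3.0]
grip_width: 0.0744
grasp_force: 3.1
```

```bash

python3 -m creep '[{"wx":0,"wy":0,"wz":0,"tx":-0.3,"ty":0,"tz":0,"gripper":0.7},{"wx":0,"wy":0,"wz":0,"tx":-0.6,"ty":0,"tz":0,"gripper":0.7},{"wx":0,"wy":0,"wz":0,"tx":-0.9,"ty":0,"tz":0,"gripper":0.7}]'
```

```text
time_s: 12.9
tool_pos: [0.6381, -0.0035, 0.0598]
tool_rot: [179.9, 11.0, -180.0]
force: [-5.7, -0.2, 1.9]
grip_width: 0.0739
grasp_force: 2.8
```

```bash

python3 -m creep '[{"wx":0,"wy":0,"wz":0,"tx":-0.3,"ty":0,"tz":0,"gripper":0.7},{"wx":0,"wy":0,"wz":0,"tx":-0.6,"ty":0,"tz":0,"gripper":0.7},{"wx":0,"wy":0,"wz":0,"tx":-0.9,"ty":0,"tz":0,"gripper":0.7},{"wx":0,"wy":0,"wz":0,"tx":-1.2,"ty":0,"tz":0.1,"gripper":0.7}]'
```

```text
time_s: 13.23
tool_pos: [0.6392, -0.0035, 0.0599]
tool_rot: [179.9, 11.0, -180.0]
force: [-6.1, 0.1, 2.8]
grip_width: 0.0743
grasp_force: 3.1
```

```bash

python3 -m creep '[{"wx":0,"wy":0,"wz":0,"tx":-0.3,"ty":0,"tz":0,"gripper":0.7},{"wx":0,"wy":0,"wz":0,"tx":-0.6,"ty":0,"tz":0,"gripper":0.7},{"wx":0,"wy":0,"wz":0,"tx":-0.9,"ty":0,"tz":0,"gripper":0.7},{"wx":0,"wy":0,"wz":0,"tx":-1.2,"ty":0,"tz":0.1,"gripper":0.7}]'
```

```text
time_s: 13.57
tool_pos: [0.6404, -0.0034, 0.0601]
tool_rot: [179.9, 11.0, -180.0]
force: [-6.4, -0.0, 3.0]
grip_width: 0.0736
grasp_force: 3.2
```

```bash

python3 -m creep '[{"wx":0,"wy":0,"wz":0,"tx":-0.3,"ty":0,"tz":0,"gripper":0.7},{"wx":0,"wy":0,"wz":0,"tx":-0.6,"ty":0,"tz":0,"gripper":0.7},{"wx":0,"wy":0,"wz":0,"tx":-0.9,"ty":0,"tz":0,"gripper":0.7},{"wx":0,"wy":0,"wz":0,"tx":-1.2,"ty":0,"tz":0.1,"gripper":0.7}]'; python3 -c "
from h import *
p=binrect()"
```

```text
time_s: 13.9
tool_pos: [0.6411, -0.0034, 0.0602]
tool_rot: [179.9, 10.9, -180.0]
force: [-9.4, -1.0, 4.5]
grip_width: 0.0738
grasp_force: 4.0
bin rect [718.2   6.1] [ 83.5 113.7] 0.16
```

```bash

python3 -m creep '[{"wx":0,"wy":0,"wz":0,"tx":-0.3,"ty":0,"tz":0,"gripper":0.7},{"wx":0,"wy":0,"wz":0,"tx":-0.6,"ty":0,"tz":0,"gripper":0.7},{"wx":0,"wy":0,"wz":0,"tx":-0.6,"ty":0,"tz":0,"gripper":0.7}]'
```

```text
time_s: 14.2
tool_pos: [0.6412, -0.0034, 0.0602]
tool_rot: [179.9, 10.8, -180.0]
force: [-9.8, 0.3, 5.5]
grip_width: 0.074
grasp_force: 4.4
```

```bash

python3 -m creep '[{"wx":0,"wy":0,"wz":0,"tx":-0.4,"ty":0,"tz":0,"gripper":0.7},{"wx":0,"wy":0,"wz":0,"tx":-0.8,"ty":0,"tz":0,"gripper":0.7},{"wx":0,"wy":0,"wz":0,"tx":-0.8,"ty":0,"tz":0,"gripper":0.7}]'
```

```text
time_s: 14.45
tool_pos: [0.6412, -0.0034, 0.0601]
tool_rot: [179.9, 10.8, -180.0]
force: [-12.0, -0.3, 6.1]
grip_width: 0.0742
grasp_force: 5.3
```

```bash

python3 -m creep '[{"wx":0,"wy":0,"wz":0,"tx":-0.4,"ty":0,"tz":-0.4,"gripper":0.7},{"wx":0,"wy":0,"wz":0,"tx":-0.8,"ty":0,"tz":-0.6,"gripper":0.7},{"wx":0,"wy":0,"wz":0,"tx":-1.1,"ty":0,"tz":-0.6,"gripper":0.7},{"wx":0,"wy":0,"wz":0,"tx":-1.1,"ty":0,"tz":-0.6,"gripper":0.7}]'
```

```text
time_s: 14.78
tool_pos: [0.6413, -0.0034, 0.0602]
tool_rot: [179.9, 10.6, 180.0]
force: [-11.7, 0.1, 5.1]
grip_width: 0.0739
grasp_force: 5.7
```

```bash

python3 -m creep '[{"wx":0,"wy":0,"wz":0,"tx":-0.5,"ty":0,"tz":-0.2,"gripper":0.7},{"wx":0,"wy":0,"wz":0,"tx":-1,"ty":0,"tz":-0.4,"gripper":0.7},{"wx":0,"wy":0,"wz":0,"tx":-1.2,"ty":0,"tz":-0.4,"gripper":0.7},{"wx":0,"wy":0,"wz":0,"tx":-1.2,"ty":0,"tz":-0.4,"gripper":0.7},{"wx":0,"wy":0,"wz":0,"tx":-1.2,"ty":0,"tz":-0.4,"gripper":0.7}]'
```

```text
time_s: 15.2
tool_pos: [0.6414, -0.0034, 0.0602]
tool_rot: [179.9, 10.5, 180.0]
force: [-13.9, 1.0, 4.9]
grip_width: 0.0742
grasp_force: 6.6
```

```bash

python3 -m creep '[{"wx":0,"wy":0,"wz":0,"tx":-0.5,"ty":0,"tz":-0.1,"gripper":0.7},{"wx":0,"wy":0,"wz":0,"tx":-1,"ty":0,"tz":-0.2,"gripper":0.7},{"wx":0,"wy":0,"wz":0,"tx":-1,"ty":0,"tz":-0.2,"gripper":0.7},{"wx":0,"wy":0,"wz":0,"tx":-1,"ty":0,"tz":-0.2,"gripper":0.7},{"wx":0,"wy":0,"wz":0,"tx":-1,"ty":0,"tz":-0.2,"gripper":0.7}]'; python3 -c "
from h import *
p=binrect();cv2.imwrite('pics/t4.png',cv2.resize(p[110:260,260:380,::-1],None,fx=4,fy=4))"
```

```text
time_s: 15.62
tool_pos: [0.6414, -0.0034, 0.0602]
tool_rot: [179.9, 10.4, 180.0]
force: [-16.2, 1.4, 6.0]
grip_width: 0.0743
grasp_force: 7.5
bin rect [719.5  -1.4] [ 81.3 128.7] 0.26
```

View pics/t4.png

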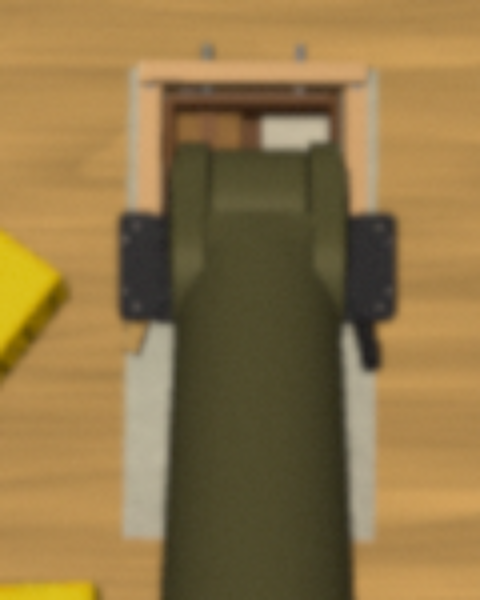

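The top crop shows the leading rim square against the buffer at row ~97, held at about 16 N push (roughly 10 N net on the buffer). Now I'll back off, lift and shut the fingers.

```bash

python3 -m creep '[{"wx":0,"wy":0,"wz":0,"tx":3,"ty":0,"tz":0,"gripper":0.7},{"wx":0,"wy":0,"wz":0,"tx":8,"ty":0,"tz":0,"gripper":0.7},{"wx":0,"wy":0,"wz":0,"tx":16,"ty":0,"tz":0,"gripper":0.7},{"wx":0,"wy":0,"wz":0,"tx":20,"ty":0,"tz":-30,"gripper":0.7},{"wx":0,"wy":0,"wz":0,"tx":20,"ty":0,"tz":-68,"gripper":-1}]'
python3 -m creep '[{"wx":0,"wy":0,"wz":0,"tx":0,"ty":-30,"tz":0,"gripper":-1},{"wx":0,"wy":0,"wz":0,"tx":0,"ty":-65,"tz":0,"gripper":-1},{"wx":0,"wy":0,"wz":0,"tx":0,"ty":-100,"tz":0,"gripper":-1},{"wx":0,"wy":0,"wz":0,"tx":0,"ty":-120,"tz":0,"gripper":-1},{"wx":0,"wy":0,"wz":0,"tx":0,"ty":-120,"tz":0,"gripper":-1}]'
cat >> h.py <<'E'
def F(th,r,gap=0,z=.038,half=.008):
    o,R=bedframe([.787,-.0005,.0608],0); u=np.array([-np.cos(th),np.sin(th)]); n=np.array([np.sin(th),np.cos(th)])
    c=np.array([-.149,-.0775])+r*u-(half+.0095*abs(n[0])+.015*abs(n[1])+gap)*n
    return o+R.apply([c[0],c[1],z])
E
python3 - <<'E'
from h import *
r=lambda x:np.round(x,4)
go(F(-.5,.045),[180,11,180])
o=get_obs(); R=Ro.from_euler('xyz',[180,11,180],degrees=True); s=F(-.5,.045)
for th in (-.5,-.3,-.1,.1,.3,.5,.7,.9,1.1,1.3,1.5,1.57): print(th,np.round(R.inv().apply(F(th,.045)-s)*1000,1))
p,X,ok=cloud("top"); cv2.imwrite('pics/t5.png',cv2.resize(p[110:260,260:400,::-1],None,fx=4,fy=4))
E
```

```text
time_s: 16.08
tool_pos: [0.6112, -0.0037, 0.1226]
tool_rot: [180.0, 10.7, -180.0]
force: [0.2, -0.5, -0.1]
grip_width: 0.0718
grasp_force: 0.0
time_s: 16.5
tool_pos: [0.6142, -0.1315, 0.1265]
tool_rot: [-179.9, 11.3, 179.5]
force: [0.3, -0.4, -0.2]
grip_width: 0.0421
grasp_force: 0.0
at [ 0.6142 -0.1315  0.1265] [-179.86   11.27  179.53] q [ -1.  11.  13. 104.  -6.  54. 104.]
shift [17.2  9.4 50.2] turn [-0.23  0.27 -0.46]
-0.5 [0. 0. 0.]
-0.3 [ 8.4  6.8 -0.4]
-0.1 [15.2 15.9 -0.8]
0.1 [20.  24.9 -1. ]
0.3 [23.2 33.4 -1.2]
0.5 [24.6 43.1 -1.3]
0.7 [23.7 53.6 -1.2]
0.9 [20.2 64.  -1.1]
1.1 [14.  73.7 -0.7]
1.3 [ 5.3 81.8 -0.3]
1.5 [-5.5 87.7  0.3]
1.57 [-9.6 89.1  0.5]
```

View pics/t5.png

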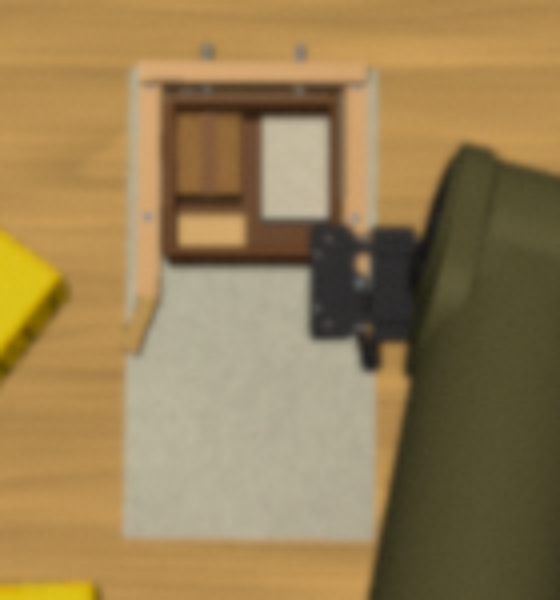

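The bin stays home and square at (165–340, 90–262), and the keeper's tip shows at (368, 350). I'll lower the shut fingers outside the keeper.

```bash

python3 -m creep '[{"wx":-0.2,"wy":0.3,"wz":-0.5,"tx":8,"ty":2,"tz":0,"gripper":-1},{"wx":-0.2,"wy":0.3,"wz":-0.5,"tx":17,"ty":2,"tz":0,"gripper":-1},{"wx":-0.2,"wy":0.3,"wz":-0.5,"tx":17,"ty":2,"tz":18,"gripper":-1},{"wx":-0.2,"wy":0.3,"wz":-0.5,"tx":17,"ty":2,"tz":38,"gripper":-1},{"wx":-0.2,"wy":0.3,"wz":-0.5,"tx":17,"ty":2,"tz":50,"gripper":-1}]'
python3 -m creep '[{"wx":0,"wy":0,"wz":0,"tx":0,"ty":0,"tz":0,"gripper":-1},{"wx":0,"wy":0,"wz":0,"tx":0,"ty":0,"tz":0,"gripper":-1}]'
python3 - <<'E'
from h import *
go(F(-.5,.045),[180,11,180])
go(F(-.3,.045),[180,11,180])
E
```

```text
time_s: 16.97
tool_pos: [0.6055, -0.1192, 0.071]
tool_rot: [179.7, 10.6, -179.3]
force: [-0.0, -0.0, 0.0]
grip_width: 0.0053
grasp_force: 0.0
time_s: 17.13
tool_pos: [0.6059, -0.1204, 0.072]
tool_rot: [179.8, 10.6, -179.4]
force: [-1.0, 0.4, 0.2]
grip_width: 0.0012
grasp_force: 0.0
at [ 0.6059 -0.1204  0.072 ] [ 179.78   10.62 -179.4 ] q [ -1.  14.  13. 108.  -7.  48. 106.]
shift [-1.7 -1.8 -1.7] turn [ 0.33 -0.38  0.58]
at [ 0.6059 -0.1204  0.072 ] [ 179.78   10.62 -179.4 ] q [ -1.  14.  13. 108.  -7.  48. 106.]
shift [ 6.7  5.1 -2. ] turn [ 0.33 -0.38  0.58]
```

```bash

python3 -m creep '[{"wx":0,"wy":0,"wz":0,"tx":6.7,"ty":5,"tz":-2,"gripper":-1},{"wx":0,"wy":0,"wz":0,"tx":10,"ty":9.5,"tz":-2.2,"gripper":-1},{"wx":0,"wy":0,"wz":0,"tx":13.5,"ty":14,"tz":-2.4,"gripper":-1},{"wx":0,"wy":0,"wz":0,"tx":16,"ty":18.5,"tz":-2.5,"gripper":-1},{"wx":0,"wy":0,"wz":0,"tx":18.3,"ty":23,"tz":-2.7,"gripper":-1}]'
python3 - <<'E'
from h import *
for t in (.1,.3,.5,.7,.9,1.1,1.3,1.5): go(F(t,.045),[180,11,180])
E
```

```text
time_s: 17.55
tool_pos: [0.5881, -0.0982, 0.0727]
tool_rot: [179.8, 10.8, -179.5]
force: [0.5, -0.8, -0.3]
grip_width: 0.0005
grasp_force: 0.4
at [ 0.5881 -0.0982  0.0727] [ 179.82   10.81 -179.48] q [ -3.  11.  12. 111.  -6.  47. 103.]
shift [0.9 1.  1.4] turn [ 0.28 -0.19  0.52]
at [ 0.5881 -0.0982  0.0727] [ 179.82   10.81 -179.48] q [ -3.  11.  12. 111.  -6.  47. 103.]
shift [4.  9.6 1.3] turn [ 0.28 -0.19  0.52]
at [ 0.5881 -0.0982  0.0727] [ 179.82   10.81 -179.48] q [ -3.  11.  12. 111.  -6.  47. 103.]
shift [ 5.4 19.3  1.3] turn [ 0.28 -0.19  0.52]
at [ 0.5881 -0.0982  0.0727] [ 179.82   10.81 -179.48] q [ -3.  11.  12. 111.  -6.  47. 103.]
shift [ 4.4 29.7  1.4] turn [ 0.28 -0.19  0.52]
at [ 0.5881 -0.0982  0.0727] [ 179.82   10.81 -179.48] q [ -3.  11.  12. 111.  -6.  47. 103.]
shift [ 0.7 40.1  1.6] turn [ 0.28 -0.19  0.52]
at [ 0.5881 -0.0982  0.0727] [ 179.82   10.81 -179.48] q [ -3.  11.  12. 111.  -6.  47. 103.]
shift [-5.6 49.7  2. ] turn [ 0.28 -0.19  0.52]
at [ 0.5881 -0.0982  0.0727] [ 179.82   10.81 -179.48] q [ -3.  11.  12. 111.  -6.  47. 103.]
shift [-14.4  57.8   2.4] turn [ 0.28 -0.19  0.52]
at [ 0.5881 -0.0982  0.0727] [ 179.82   10.81 -179.48] q [ -3.  11.  12. 111.  -6.  47. 103.]
shift [-25.2  63.6   3. ] turn [ 0.28 -0.19  0.52]
```

```bash

python3 -m creep '[{"wx":0,"wy":0,"wz":0,"tx":2.5,"ty":5,"tz":0.7,"gripper":-1},{"wx":0,"wy":0,"wz":0,"tx":4,"ty":9.6,"tz":0.8,"gripper":-1},{"wx":0,"wy":0,"wz":0,"tx":5,"ty":14.5,"tz":0.8,"gripper":-1},{"wx":0,"wy":0,"wz":0,"tx":5.4,"ty":19.3,"tz":0.8,"gripper":-1},{"wx":0,"wy":0,"wz":0,"tx":5.2,"ty":24.5,"tz":0.8,"gripper":-1}]'
python3 -m creep '[{"wx":0,"wy":0,"wz":0,"tx":-1,"ty":5.2,"tz":0.1,"gripper":-1},{"wx":0,"wy":0,"wz":0,"tx":-2.6,"ty":10.4,"tz":0.1,"gripper":-1},{"wx":0,"wy":0,"wz":0,"tx":-4.6,"ty":15.6,"tz":0.2,"gripper":-1}]'
python3 - <<'E'
from h import *
for t in (.9,1.1,1.3,1.5,1.57): go(F(t,.045),[180,11,180])
p,X,ok=cloud("scene"); cv2.imwrite('pics/s6.png',cv2.resize(p[150:290,240:420,::-1],None,fx=4,fy=4))
E
```

```text
time_s: 17.97
tool_pos: [0.5825, -0.074, 0.0702]
tool_rot: [179.8, 10.7, -179.5]
force: [0.4, -1.6, -0.0]
grip_width: 0.0005
grasp_force: 0.6
time_s: 18.22
tool_pos: [0.587, -0.058, 0.0708]
tool_rot: [179.8, 10.7, -179.5]
force: [-0.2, -1.3, -1.1]
grip_width: 0.0005
grasp_force: 0.5
at [ 0.587  -0.058   0.0708] [ 179.8    10.68 -179.49] q [ -6.  11.  11. 112.  -4.  47.  97.]
shift [-0.3 -0.1 -0.2] turn [ 0.3  -0.32  0.5 ]
at [ 0.587  -0.058   0.0708] [ 179.8    10.68 -179.49] q [ -6.  11.  11. 112.  -4.  47.  97.]
shift [-6.6  9.5  0.1] turn [ 0.3  -0.32  0.5 ]
at [ 0.587  -0.058   0.0708] [ 179.8    10.68 -179.49] q [ -6.  11.  11. 112.  -4.  47.  97.]
shift [-15.3  17.6   0.6] turn [ 0.3  -0.32  0.5 ]
at [ 0.587  -0.058   0.0708] [ 179.8    10.68 -179.49] q [ -6.  11.  11. 112.  -4.  47.  97.]
shift [-26.1  23.4   1.1] turn [ 0.3  -0.32  0.5 ]
at [ 0.587  -0.058   0.0708] [ 179.8    10.68 -179.49] q [ -6.  11.  11. 112.  -4.  47.  97.]
shift [-30.3  24.7   1.3] turn [ 0.3  -0.32  0.5 ]
```

View pics/s6.png

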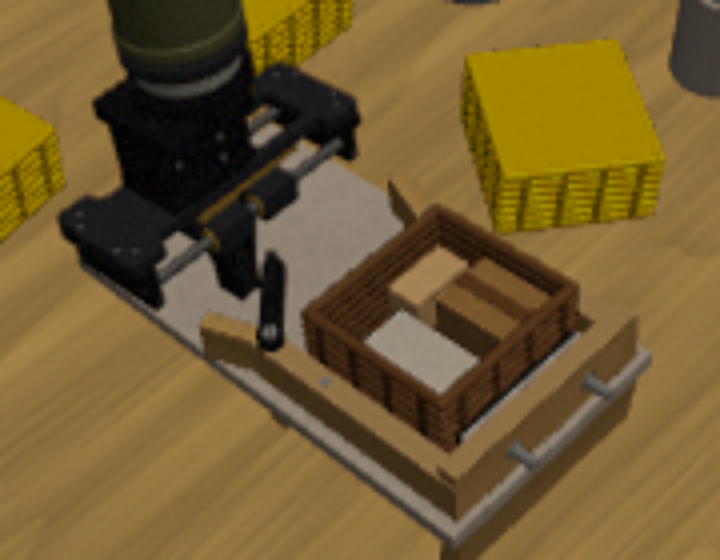

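The keeper, at (270, 300), is following the fingers and is turned about halfway. I'll finish the sweep.

```bash

python3 -m creep '[{"wx":0,"wy":0,"wz":0,"tx":-3,"ty":5,"tz":0,"gripper":-1},{"wx":0,"wy":0,"wz":0,"tx":-6.6,"ty":9.5,"tz":0.1,"gripper":-1},{"wx":0,"wy":0,"wz":0,"tx":-10.5,"ty":14,"tz":0.3,"gripper":-1},{"wx":0,"wy":0,"wz":0,"tx":-15.3,"ty":17.6,"tz":0.6,"gripper":-1},{"wx":0,"wy":0,"wz":0,"tx":-20,"ty":20.5,"tz":0.8,"gripper":-1}]'
python3 -m creep '[{"wx":0,"wy":0,"wz":0,"tx":-3,"ty":1.5,"tz":0.1,"gripper":-1},{"wx":0,"wy":0,"wz":0,"tx":-5.5,"ty":2.6,"tz":0.3,"gripper":-1},{"wx":0,"wy":0,"wz":0,"tx":-7.5,"ty":3.4,"tz":0.4,"gripper":-1},{"wx":0,"wy":0,"wz":0,"tx":-9,"ty":4,"tz":0.4,"gripper":-1}]'
python3 - <<'E'
from h import *
for t in (1.4,1.5,1.57): go(F(t,.045),[180,11,180])
E
```

```text
time_s: 18.68
tool_pos: [0.6071, -0.0371, 0.074]
tool_rot: [179.8, 10.7, -179.5]
force: [-0.6, -1.3, -1.0]
grip_width: 0.0005
grasp_force: 0.5
time_s: 19.02
tool_pos: [0.6153, -0.0339, 0.075]
tool_rot: [179.8, 10.6, -179.5]
force: [-3.6, -0.9, 0.8]
grip_width: 0.0006
grasp_force: 1.8
at [ 0.6153 -0.0339  0.075 ] [ 179.81   10.64 -179.5 ] q [ -8.  14.  10. 108.  -4.  48.  94.]
shift [ 8.2 -3.  -0.4] turn [ 0.28 -0.36  0.49]
at [ 0.6153 -0.0339  0.075 ] [ 179.81   10.64 -179.5 ] q [ -8.  14.  10. 108.  -4.  48.  94.]
shift [ 2.6 -0.5 -0.1] turn [ 0.28 -0.36  0.49]
at [ 0.6153 -0.0339  0.075 ] [ 179.81   10.64 -179.5 ] q [ -8.  14.  10. 108.  -4.  48.  94.]
shift [-1.5  0.9  0.1] turn [ 0.28 -0.36  0.49]
```

```bash

python3 -m creep '[{"wx":0,"wy":0,"wz":0,"tx":-1,"ty":0,"tz":0,"gripper":-1},{"wx":0,"wy":0,"wz":0,"tx":-1.5,"ty":0,"tz":0,"gripper":-1},{"wx":0,"wy":0,"wz":0,"tx":-1.5,"ty":0,"tz":0,"gripper":-1},{"wx":0,"wy":0,"wz":0,"tx":-1.5,"ty":0,"tz":0,"gripper":-1}]'
python3 -m creep '[{"wx":0,"wy":0,"wz":0,"tx":3,"ty":0,"tz":0,"gripper":-1},{"wx":0,"wy":0,"wz":0,"tx":15,"ty":0,"tz":0,"gripper":-1},{"wx":0,"wy":0,"wz":0,"tx":35,"ty":0,"tz":-5,"gripper":-1},{"wx":0,"wy":0,"wz":0,"tx":65,"ty":0,"tz":-25,"gripper":-1},{"wx":0,"wy":0,"wz":0,"tx":95,"ty":0,"tz":-50,"gripper":-1}]'
python3 -m creep '[{"wx":0,"wy":0,"wz":0,"tx":20,"ty":0,"tz":-30,"gripper":-1},{"wx":0,"wy":0,"wz":0,"tx":30,"ty":0,"tz":-60,"gripper":-1},{"wx":0,"wy":0,"wz":0,"tx":30,"ty":0,"tz":-60,"gripper":-1},{"wx":0,"wy":0,"wz":0,"tx":30,"ty":0,"tz":-60,"gripper":-1}]'
python3 - <<'E'
from h import *
p=binrect(); cv2.imwrite('pics/t7.png',cv2.resize(p[110:260,260:380,::-1],None,fx=5,fy=4))
for q in ("keeper_pivot","keeper_tip","bin_back"): print(q,[( [round(x,3) for x in r["point"]],round(r["confidence"],2)) for r in nets.place_of(q,"top")[:2]])
E
```

```text
time_s: 19.35
tool_pos: [0.6154, -0.034, 0.0749]
tool_rot: [179.8, 10.5, -179.5]
force: [-4.8, -0.6, 2.0]
grip_width: 0.0003
grasp_force: 2.5
time_s: 19.77
tool_pos: [0.5131, -0.0346, 0.1059]
tool_rot: [179.8, 10.6, -179.5]
force: [0.1, 0.8, 1.6]
grip_width: 0.0002
grasp_force: 0.0
time_s: 20.1
tool_pos: [0.4754, -0.0353, 0.1633]
tool_rot: [179.7, 11.1, -179.5]
force: [0.4, -0.5, -0.6]
grip_width: 0.0005
grasp_force: 0.0
bin rect [702.8  -1.1] [128.6 114.5] 89.86
keeper_pivot [([0.631, -0.076, 0.079], 0.71)]
keeper_tip [([0.633, -0.016, 0.079], 0.52)]
bin_back [([0.594, 0.181, 0.065], 0.97), ([0.35, 0.111, 0.063], 0.84)]
```

View pics/t7.png

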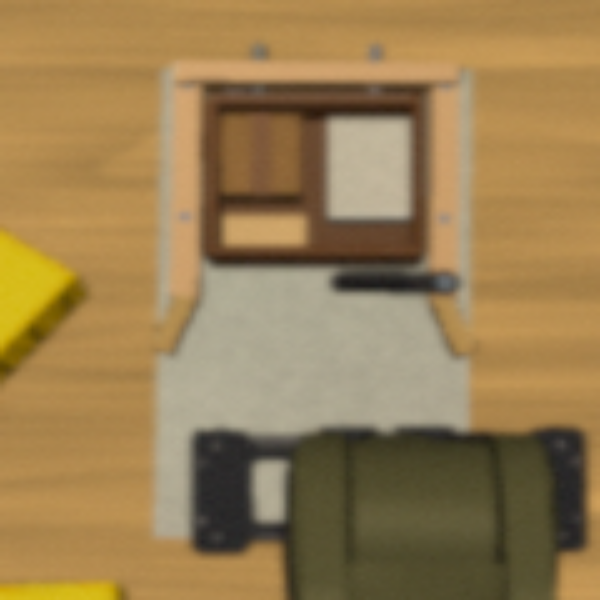

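The top crop shows the bin home and square at (205–425, 90–262). The keeper lies right across behind it at (335–455, 282), and the arm is clear, so I'm handing in.

```bash
python3 -c "
from cell import env
print(env.sign_off())"
```

```text
the job is handed in; nothing more can be done
None
```

The bin is home and square against the buffer, pressed with about 16 N at the tool (an estimated 10 N on the buffer), the keeper is turned right across behind it, the arm is clear, and the job was handed in at about 20 s; no verdict was returned.

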